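# Run the probe along the cranked board joint

### The arm

A 6-joint arm with a two-finger parallel gripper is mounted at the origin on a cart in front of the work surface, level with it; the furniture and walls round the work are solid. World frame = base frame: x ahead of the robot, y to its left, z up, the work surface at z = 0. Lengths are in m, angles in rad, forces in N, time in s.
With the tool pointing down it reaches from about 0.425 to 0.95 m from the base axis. Payload 3.5 kg.
Tool frame: the origin (TCP) lies between the finger pads; the fingertips stand 14 mm ahead of it and the grasp point (between the pads) lies 5 mm behind it; z points along the fingers, y is the line along which they close (so a half turn about z gives the same grasp; the last joint's range is limited). The gripper opens to 85 mm and grips with 20 to 120 N. Pads are 22 mm wide; open, the fingers measure 114 mm over their backs; the gripper's body (76 mm by 85 mm) begins 54 mm behind the grasp point. The pads swing forward as they close: fully open they stand 13 mm farther back than shut.
Start: joints at [-1.307, 0.286, 1.577, -0, 1.279, -0.15], TCP at [0.271, -0.618, 0.245] pointing down, gripper open.
Joint ranges: [-2.77, 2.77], [-0.9, 2.22], [0.21, 2.48], [-1.53, 4.67], [0.24, 2.81], [-2.84, 2.84]. Speed limits (rad/s): [2.79, 2.79, 3.14, 3.14, 3.14, 3.14].

### API

Orientations are given as a unit quaternion [x, y, z, w].
In Python, from plant import * gives the robot as it stands.
- The arm moves only by the tool step_arm, never from a script. Its argument "commands" is a list of rows, each an object of numbers: "gripper": the gripper's target within -1 to 1 (shut at 1, half-way at 0, fully open at -1); "x", "y", "z": the shift along the tool's x, y, z in mm; "spin": the turn about the tool's z in degrees. A call has exactly 10 rows; each row shifts and turns the commanded pose from where the row before left it, along the tool's axes as they then stand; what a row does not reach is not made up. A row lasts 1/10 s, in which the tool goes at most 50 mm and 8.59 degrees, less where a joint would pass 70% of its speed; a pose out of reach is approached as far as the arm can. A call with a gripper value outside its range is refused whole. The fingers move at their own pace and stop on an object; "force" is the grip in N (left out, the last holds). Time passes only in rows, so rows that do not move let the fingers close, or fill a call up. It gives the time, the measured TCP pose, the force, the opening and the grip force at its end, in the units of the state.
- get_state(): the state, without advancing time (a new reading comes with each control period).
- read_camera(name): name is "side" or "top" or "wrist"; returns a dict with "color" (420x560x3 uint8, red, green, blue), "z_map" (420x560 float32, m along the optical axis (not along the pixel's ray), 0 where there is no reading), "fx", "fy", "cx", "cy" (pixels), "eye" and "attitude" of the camera in the world; the wrist camera has in their place "mount" (4x4, takes a point from camera to tool coordinates, whose origin is the TCP and whose axes are the flange's). Camera axes: x right, y up, looking along -z (the intrinsics and any distortion apply to the point x, -y, -z); pixel columns grow to the right and rows downward; lengths in m; the calibration is good to about 2 mm. The wrist camera is an equidistant fisheye: a pixel r from the principal point sees the ray r / f radians off the axis. A picture is of the moment at which its call begins: read the wrist's pose just before it.
- sign_off(): hands the job in; it is judged then, once.
The state is a dict: "time": time; "qpos": joint angles; "dq": joint speeds; "joint_efforts": joint torques, N m; "eef_pos": TCP position; "tcp_rot": TCP orientation; "contact_force": force on the tool from outside, world axes, zero at the start; "wrist_torque": the same for the moment, N m; "opening": opening from 0.0 (shut) to 1.0 (fully open); "finger_force": force on a finger pad.
Only numpy, scipy, OpenCV 4.12 (cv2) and the standard library are available. Lean on these libraries where they do the work, as an engineer would, in place of code of your own. Each camera call takes 0.05 s, during which the arm holds its last target. There are 200 camera calls.

### The job

Press the raised clamp bail right down on the jig that holds the two boards with the cranked (double-bend) joint. Then take the joint probe from its stand and guide its tip, well down in that open joint, along the whole joint from the end beside the clamp to the far end in one pass, slowly (about 2 cm/s, never faster than 4 cm/s), without forcing it and without lifting it out on the way. Put the probe back upright in its stand, fully seated, with the clamp still down, and leave the other things where they are.

Things in the scene. Friction and masses are not known exactly. Their poses are not given: they have to be found in the camera images.
- cranked_jig: Jig with the cranked joint, an aluminium plate, 124 x 148 x 6 mm, fixed to the bench; on it two boards (tops 16 mm above the bench) with an open joint between them, 10 mm wide, 10 mm deep, dark floor; a rail 19 mm high across each end. Origin: centre of underside; z up; the joint runs roughly along y. Stands at one of two places; at the other is a like jig with straight joint and no bail: leave it.
- joint_0 (a point): Start of the pass: point on the joint's centre line, level with the board tops, 8 mm from the joint's end beside the clamp. Same axes as the jig. The centre line runs straight from each joint_ point to the next; in the jig's frame, x y in mm: (-15,-54) (-15,-20) (0,0) (15,20) (15,54). The clamp is at the -y end, on the +x side.
- joint_1 (a point): The first bend of the joint's centre line, level with the board tops.
- joint_2 (a point): The middle of the joint's slanting part, on its centre line, level with the board tops.
- joint_3 (a point): The second bend of the joint's centre line, level with the board tops.
- joint_4 (a point): End of the pass: point on the joint's centre line, level with the board tops, 8 mm from the joint's far end.
- clamp_bail (a joint): Angle of the clamp bail, rad: 0 = right down, lying level over the board (its stop); about 0.7 to 1.1 at the start (raised). It has a stiff hinge (0.10 N m, so about 2 N at the paddle) and stays where it is left. It swings about the jig's y axis through point clamp_hinge.
- clamp_hinge (a point): On the bail's hinge axis, in the middle of its width, 24 mm above the bench; axes as the jig. The bail points from here along the jig's -x, and rises by its angle.
- clamp_paddle (a point): Centre of the upper face of the black paddle (16 x 44 mm, 6 mm thick) that joins the free ends of the steel wire bail, 50 mm out from the hinge; when down, 28 mm above the bench.
- probe_tip (a point): The tip of the joint probe: a steel pin, 4 mm diameter for the lowest 12 mm, widening to 10 mm at 20 mm up; brass collar (24 mm diameter) 36 to 40 mm above the tip; then a dark square handle, 16 x 16 mm, up to 104 mm above the tip. Loose, about 90 g; z points from tip to handle. In the stand the tip is 4 mm above the bench.
- probe_grip (a point): The point on the probe's axis where to grip it, in the square handle, 74 mm straight above the tip; the x and y axes are square to the handle's flat sides.
- stand_hole (a point): Centre of the mouth of the hole in the probe's stand, 40 mm above the bench. The stand: a dark wooden block, 46 x 46 x 40 mm, fixed to the bench, with an upright hole 14 mm wide, 38 mm deep, chamfered at the mouth; the probe's 10 mm shank hangs in it with the collar resting on the block.
- wood_block: Bystander: loose wooden block, 34 x 62 x 26 mm; origin at its underside.
- solder_spool: Bystander: loose spool of solder wire, 48 x 51 x 30 mm; origin at its underside.
- paint_pot_2: Bystander: small loose paint pot, 26 mm diameter, 30 mm high; origin at its underside.
- probe: The whole joint probe described under probe_tip (body origin at the tip).
Mind the look-alikes: they are no part of the job. What is shaped like the probe but green or turquoise is not meant.

How it is judged:
On the way, in this order (a step that is already met when the one before it is completed fails the run):
1. the clamp bail is pressed right down (under 0.1 rad) (value of joint clamp_bail below 0.1 rad), for 0.2 s.
2. the probe tip is in the cranked joint at the end beside the clamp: within 6 mm of site joint_0, at least 3.5 mm below the board tops, clamp still down (horizontal distance between probe_tip and joint_0 below 0.006 m and z of probe_tip in the frame of cranked_jig below 0.0125 m and value of joint clamp_bail below 0.1 rad).
3. the probe tip is in the cranked joint at the first bend: within 6 mm of site joint_1, at least 3.5 mm below the board tops, clamp still down (horizontal distance between probe_tip and joint_1 below 0.006 m and z of probe_tip in the frame of cranked_jig below 0.0125 m and value of joint clamp_bail below 0.1 rad).
4. the probe tip is in the cranked joint at half-way: within 6 mm of site joint_2, at least 3.5 mm below the board tops, clamp still down (horizontal distance between probe_tip and joint_2 below 0.006 m and z of probe_tip in the frame of cranked_jig below 0.0125 m and value of joint clamp_bail below 0.1 rad).
5. the probe tip is in the cranked joint at the second bend: within 6 mm of site joint_3, at least 3.5 mm below the board tops, clamp still down (horizontal distance between probe_tip and joint_3 below 0.006 m and z of probe_tip in the frame of cranked_jig below 0.0125 m and value of joint clamp_bail below 0.1 rad).
6. the probe tip is in the cranked joint at the far end: within 6 mm of site joint_4, at least 3.5 mm below the board tops, clamp still down (horizontal distance between probe_tip and joint_4 below 0.006 m and z of probe_tip in the frame of cranked_jig below 0.0125 m and value of joint clamp_bail below 0.1 rad).
At the end, for the whole second after the job is handed in: The clamp bail is down (under 0.1 rad) and the probe stands upright (within 0.1 rad) and still in its stand, let go, its grip within 8 mm of the hole's axis and its tip at least 33 mm below the hole's mouth (fully seated is 36 mm) (value of joint clamp_bail below 0.1 rad and angle between probe_tip's own z axis and vertical below 0.1 rad and horizontal distance between probe_grip and stand_hole below 0.008 m and z of probe_tip in the frame of stand_hole below -0.033 m and linear speed of probe below 0.02 m/s); the robot touches nothing.
It fails at once if the probe moves faster than 0.06 m/s while its tip is in the joint (x of probe_tip in the frame of cranked_jig between -0.05 and 0.05 m and y of probe_tip in the frame of cranked_jig between -0.062 and 0.062 m and z of probe_tip in the frame of cranked_jig below 0.0155 m and linear speed of probe above 0.06 m/s).
It fails at once if the tip comes out of the joint on the way (0 to 15 mm above the board tops near the bends or the middle) (z of probe_tip in the frame of cranked_jig between 0.017 and 0.031 m and (horizontal distance between probe_tip and joint_1 below 0.009 m or horizontal distance between probe_tip and joint_2 below 0.009 m or horizontal distance between probe_tip and joint_3 below 0.009 m)).
It fails at once if the probe is forced: more than 30 N against the jig (contact force between probe and cranked_jig above 30 N).
It fails at once if a bystander is moved by more than 20 mm (distance of any of wood_block, solder_spool, paint_pot_2 from where it was at the start of the episode above 0.02 m).
It also fails if it takes over 72 s, if anything falls off the work surface, if the arm or the gripper's body presses on something with over 40 N, if the wrist force passes 120 N, or if a joint passes its speed limit or range.

## Working session

There is one attempt and no reset: what is moved stays moved. The work goes in short steps, Python scripts to look and compute and a tool call to move; the robot and the scene stay as the last step left them, time stands still between calls to the robot, and variables do not carry over. Pictures are saved under pics/ and viewed, at most 12 in all, crops included, and the job is handed in when it is done.

Besides the shell and the picture viewer there is one more tool, called after "Call:" by a JSON object that holds its "method" and its "body", one argument or row to a line. step_arm: Moves the arm, as the interface text tells. Its arguments: {"type":"object","properties":{"commands":{"type":"array"},"force":{"type":"number"}},"required":["commands"]}

```bash
mkdir -p pics; ls
python3 - <<'E'
from plant import *
import cv2,numpy as np,pickle
s=get_state();print(s['eef_pos'],s['tcp_rot'],s['time'],s['opening'])
for n in ['top','side']:
    c=read_camera(n);pickle.dump(c,open(n+'.pkl','wb'))
    cv2.imwrite(f'pics/{n}0.png',cv2.cvtColor(c['color'],cv2.COLOR_RGB2BGR))
    print(n,{k:(v if k not in('color','z_map') else v.shape) for k,v in c.items()})
E
```

```text
pics
[ 0.27127758 -0.61739411  0.24390827] [ 9.78672691e-01  2.05422305e-01 -6.55580380e-05 -1.19845772e-03] 0.0 0.9994342077265823
top {'color': (420, 560, 3), 'z_map': (420, 560), 'fx': 395.97262348350165, 'fy': 395.97262348350165, 'cx': 278.82906807544714, 'cy': 212.3065840712684, 'eye': array([ 0.37561131, -0.0193975 ,  1.03393253]), 'attitude': array([ 0.06036912, -0.06192016, -0.70222258,  0.70668586])}
side {'color': (420, 560, 3), 'z_map': (420, 560), 'fx': 494.086237532871, 'fy': 494.086237532871, 'cx': 288.3665417511153, 'cy': 210.29176173284034, 'eye': array([ 0.57421485, -0.73824032,  0.74944846]), 'attitude': array([0.40713829, 0.01081491, 0.02015136, 0.91308016])}
```

View pics/top0.png

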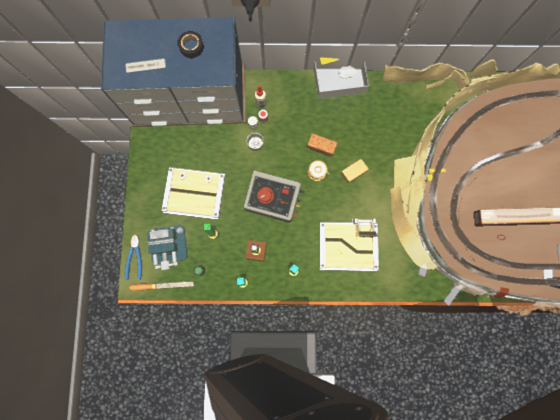

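View pics/side0.png

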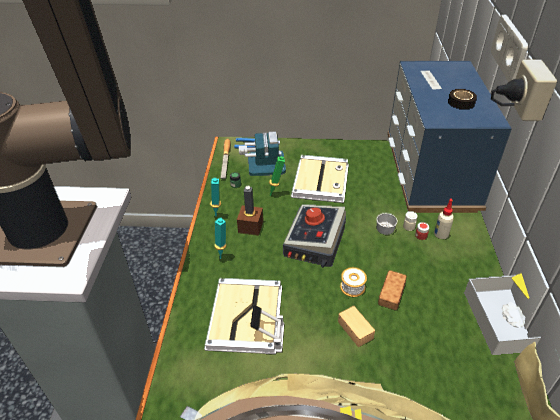

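Top view: the cranked jig is at (349,246), with its raised bail and black paddle at about (366,230). The straight jig at (193,193) is not the one. Probe-like candidates are (256,250) dark handle in a brown stand, (241,282) and (293,270) turquoise, and (211,232) green. The dark one fits. I'll confirm it in an enlarged crop.

```bash
cat > h.py <<'E'
import numpy as np,cv2,pickle
from scipy.spatial.transform import Rotation as R
def cam(n): return pickle.load(open(n+'.pkl','rb'))
def ray(c,u,v,z):
    d=R.from_quat(c['attitude']).apply([(u-c['cx'])/c['fx'],-(v-c['cy'])/c['fy'],-1.])
    e=np.array(c['eye']);return e+d*(z-e[2])/d[2]
def depth(c,u,v):
    z=float(c['z_map'][int(round(v)),int(round(u))])
    return np.array(c['eye'])+R.from_quat(c['attitude']).apply([(u-c['cx'])/c['fx']*z,-(v-c['cy'])/c['fy']*z,-z])
E
python3 - <<'E'
from h import *
t=cam('top');s=cam('side')
b=lambda im:cv2.cvtColor(im,cv2.COLOR_RGB2BGR)
A=cv2.resize(b(t['color'][210:280,310:390]),(400,350),interpolation=cv2.INTER_CUBIC)
B=cv2.resize(b(t['color'][210:280,225:305]),(400,350),interpolation=cv2.INTER_CUBIC)
C=cv2.resize(b(s['color'][270:360,195:295]),(400,240*3//2),interpolation=cv2.INTER_CUBIC)[:350]
D=cv2.resize(b(s['color'][170:260,195:295]),(400,360),interpolation=cv2.INTER_CUBIC)[:350]
o=np.vstack([np.hstack([A,B]),np.hstack([C,D])]);cv2.imwrite('pics/crop1.png',cv2.resize(o,(685,600)))
print(ray(t,349,246,.016),ray(t,256,250,.04),ray(s,249,190,.108))
# plate contour
hsv=cv2.cvtColor(t['color'],cv2.COLOR_RGB2HSV)
m=((hsv[...,1]<110)&(hsv[...,2]>140)).astype(np.uint8)
m[:, :312]=0;m[:,388:]=0;m[:212]=0;m[280:]=0
m=cv2.morphologyEx(m,cv2.MORPH_CLOSE,np.ones((3,3)))
cs=max(cv2.findContours(m,0,1)[0],key=cv2.contourArea)
r=cv2.minAreaRect(cs);print(r);bx=cv2.boxPoints(r);print([ (p.round(1),ray(t,*p,.012).round(4)) for p in bx])
E
```

```text
[ 0.46685473 -0.2021556   0.016     ] [0.45319595 0.03557414 0.04      ] [0.45657645 0.03345227 0.108     ]
((353.0, 245.5), (67.0, 68.0), 90.0)
[(array([319., 212.], dtype=float32), array([ 0.5559, -0.1264,  0.012 ])), (array([387., 212.], dtype=float32), array([ 0.557 , -0.3047,  0.012 ])), (array([387., 279.], dtype=float32), array([ 0.3837, -0.2976,  0.012 ])), (array([319., 279.], dtype=float32), array([ 0.3827, -0.1244,  0.012 ]))]
```

View pics/crop1.png

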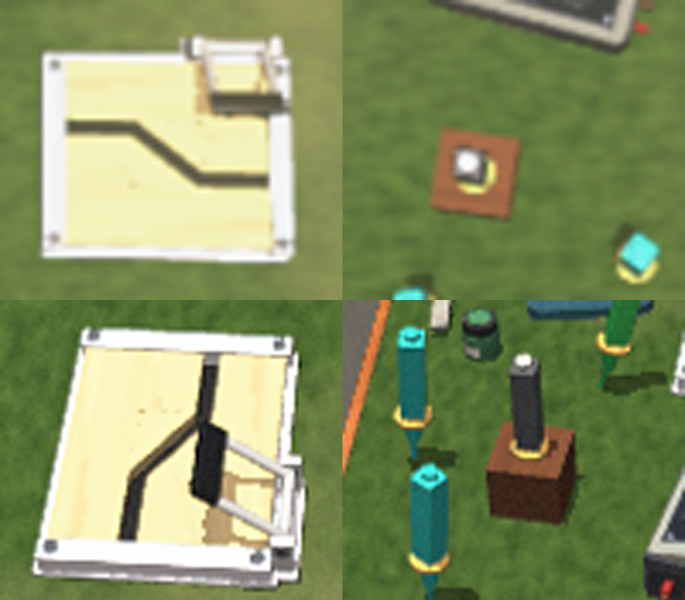

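The dark handle in the brown stand at top (256,250) is the probe. The clamp bail is raised at the −y world end of the cranked jig, on its +x side. I'll move above the jig for a close look.

Call:
{"method": "step_arm", "body": {
  "commands": [
    {"gripper":1,"x":35,"y":-28},
    {"gripper":1,"x":35,"y":-28},
    {"gripper":1,"x":35,"y":-28},
    {"gripper":1,"x":35,"y":-28},
    {"gripper":1,"x":35,"y":-28},
    {"gripper":1,"x":35,"y":-28},
    {"gripper":1,"x":35,"y":-28},
    {"gripper":1,"x":35,"y":-28},
    {"gripper":1,"x":35,"y":-28},
    {"gripper":1,"x":35,"y":-28}
  ]
}}

```text
invalid input
```

Call:
{"method": "step_arm", "body": {
  "commands": [
    {"gripper":1,"spin":6},
    {"gripper":1,"spin":6},
    {"gripper":1,"spin":6},
    {"gripper":1,"spin":6},
    {"gripper":1},
    {"gripper":1},
    {"gripper":1},
    {"gripper":1},
    {"gripper":1},
    {"gripper":1}
  ]
}}

```text
invalid input
```

```bash
cat >> h.py <<'E'
def snap(name):
    from plant import get_state,read_camera
    s=get_state();c=read_camera('wrist');c['p']=np.array(s['eef_pos']);c['q']=np.array(s['tcp_rot'])
    pickle.dump(c,open(name+'.pkl','wb'));cv2.imwrite(f'pics/{name}.png',cv2.cvtColor(c['color'],cv2.COLOR_RGB2BGR))
    T=R.from_quat(c['q']).as_matrix()
    print('p',c['p'].round(4),'heading deg',np.degrees(np.arctan2(T[1,0],T[0,0])).round(2),'tilt',np.degrees(np.arccos(-T[2,2])).round(2),'t',s['time'],'F',np.round(s['contact_force'],2),'open',s['opening'])
    return c
def wray(c,u,v,z):
    du,dv=u-c['cx'],v-c['cy'];r=np.hypot(du,dv);th=r/c['fx'];k=np.sin(th)/max(r,1e-9)
    d=np.array([du*k,-dv*k,-np.cos(th)]);M=np.array(c['mount']);Q=R.from_quat(c['q'])
    d=Q.apply(M[:3,:3]@d);e=c['p']+Q.apply(M[:3,3]);return e+d*(z-e[2])/d[2]
def wproj(c,P):
    M=np.array(c['mount']);x=R.from_quat(c['q']).inv().apply(np.array(P)-c['p']);x=M[:3,:3].T@(x-M[:3,3])
    h=np.hypot(x[0],x[1]);th=np.arctan2(h,-x[2]);return c['cx']+c['fx']*th*x[0]/h,c['cy']-c['fx']*th*x[1]/h
E
python3 - <<'E'
from h import *
c=snap('w1');print(c['mount'],c['fx'],c['cx'],c['cy'])
E
```

```text
p [ 0.2713 -0.6175  0.2441] heading deg 23.71 tilt 0.12 t 0.1 F [ 0.01  0.09 -0.02] open 1.0005395149482283
[[ 6.14746472e-04  9.44992697e-01  3.27090850e-01  8.35755967e-02]
 [ 9.99999088e-01 -9.74211733e-04  9.35144045e-04 -1.86420457e-04]
 [ 1.20236004e-03  3.27089977e-01 -9.44992434e-01 -1.28562285e-01]
 [ 0.00000000e+00  0.00000000e+00  0.00000000e+00  1.00000000e+00]] 325.19226210127806 275.7281415435221 212.2541934000859
```

View pics/w1.png

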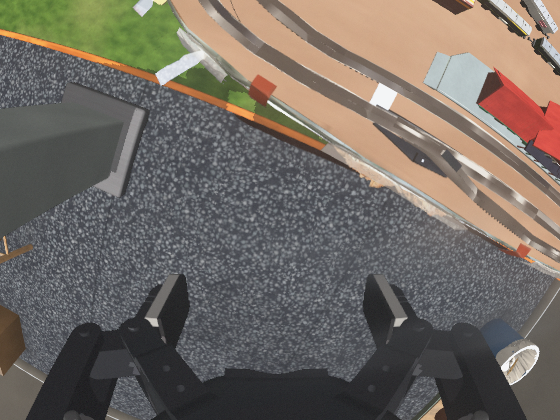

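The arm hasn't moved: the rows probably need every key. The picture shows only the track layout and the floor. I'll check terrain height on the way before moving.

Run:
```python
from h import *
t=cam('top')
for x0,x1,u0,u1 in [(0,0,400,470),(0,0,470,559)]:
    H=[depth(t,u,v)[2] for u in range(u0,u1,3) for v in range(80,330,3)]
    print(u0,np.percentile(H,[50,95,99,100]).round(3))
```

```text
400 [0.036 0.066 0.069 1.034]
470 [0.062 0.095 0.099 1.034]
```

Call:
{"method": "step_arm", "body": {
  "commands": [
    {"gripper":1,"x":35,"y":-28,"z":0,"spin":0},
    {"gripper":1,"x":35,"y":-28,"z":0,"spin":0},
    {"gripper":1,"x":35,"y":-28,"z":0,"spin":0},
    {"gripper":1,"x":35,"y":-28,"z":0,"spin":0},
    {"gripper":1,"x":35,"y":-28,"z":0,"spin":0},
    {"gripper":1,"x":35,"y":-28,"z":0,"spin":0},
    {"gripper":1,"x":35,"y":-28,"z":0,"spin":0},
    {"gripper":1,"x":35,"y":-28,"z":0,"spin":0},
    {"gripper":1,"x":35,"y":-28,"z":0,"spin":0},
    {"gripper":1,"x":35,"y":-28,"z":0,"spin":0}
  ]
}}

```text
time: 1.15
eef_pos: [0.4797, -0.219, 0.2452]
tcp_rot: [0.979, 0.205, -0.0, -0.0]
contact_force: [-0.8, 0.4, -0.2]
opening: -0.002
finger_force: 0.0
```

Call:
{"method": "step_arm", "body": {
  "commands": [
    {"gripper":1,"x":-2,"y":0,"z":0,"spin":6},
    {"gripper":1,"x":-2,"y":0,"z":0,"spin":6},
    {"gripper":1,"x":-2,"y":0,"z":0,"spin":6},
    {"gripper":1,"x":-2,"y":0,"z":0,"spin":6},
    {"gripper":1,"x":-2,"y":0,"z":0,"spin":0},
    {"gripper":1,"x":0,"y":0,"z":0,"spin":0},
    {"gripper":1,"x":0,"y":0,"z":0,"spin":0},
    {"gripper":1,"x":0,"y":0,"z":0,"spin":0},
    {"gripper":1,"x":0,"y":0,"z":0,"spin":0},
    {"gripper":1,"x":0,"y":0,"z":0,"spin":0}
  ]
}}

```text
time: 2.15
eef_pos: [0.4697, -0.2229, 0.2453]
tcp_rot: [1.0, -0.002, 0.0, -0.0]
contact_force: [-0.7, 0.0, -0.6]
opening: 0.003
finger_force: 0.0
```

```bash
python3 -c "
from h import *
snap('w2')"
```

```text
p [ 0.4697 -0.2229  0.2453] heading deg -0.27 tilt 0.0 t 2.15 F [-0.67  0.02 -0.56] open 0.002713988822032291
```

View pics/w2.png

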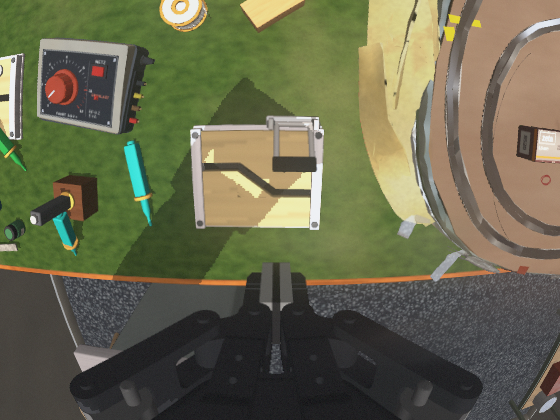

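Wrist view: the jig spans (191..322,118..230), with the joint's left end at (203,165), bends at (241,167) and (276,192), and its right end at (310,194). The paddle is at (294,164), the hinge at about (293,121), the stand at (75,197) and the probe's handle at (48,212).

```bash
cat >> h.py <<'E'
def rigid(A,B):
    A=np.array(A);B=np.array(B)[:,:2];a=A-A.mean(0);b=B-B.mean(0)
    th=np.arctan2((a[:,0]*b[:,1]-a[:,1]*b[:,0]).sum(),(a*b).sum())
    M=np.array([[np.cos(th),-np.sin(th)],[np.sin(th),np.cos(th)]]);t=B.mean(0)-M@A.mean(0)
    return th,M,t,(A@M.T+t-B)
E
python3 - <<'E'
from h import *
c=cam('w2')
J=np.array([[15,62],[15,20],[-15,-20],[-15,-62]])/1e3
px=[(203,164.5),(241,167),(276,192),(310,194)]
W=[wray(c,u,v,.016) for u,v in px]
th,M,t,r=rigid(J,W);print('hand',np.degrees(th),t,(r*1e3).round(1))
# dark mask: centre rows per column
v=c['color'].max(2).astype(int)
pts=[]
for u in list(range(208,236,2))+list(range(246,272,2))+list(range(282,308,2)):
    v0=np.interp(u,[203,241,276,310],[164.5,167,192,194]);rows=np.arange(int(v0)-8,int(v0)+9)
    d=v[rows,u]<75
    if d.sum()>1: pts.append((u,rows[d].mean(),d.sum()))
P=np.array([wray(c,u,w,.013)[:2] for u,w,_ in pts])
print(len(pts),[p[2] for p in pts])
q=(P-t)@M*1e3
for p in q[::3]:print(p.round(1),end=' ')
print()
tp=cam('top');pt=[(325.7,239.7),(341.5,239.7),(356.7,252.1),(372.6,252.1)]
th2,M2,t2,r2=rigid(J,[ray(tp,a,b,.016) for a,b in pt]);print('top',np.degrees(th2),t2,(r2*1e3).round(1))
# paddle
m=(c['color'].max(2)<60).astype(np.uint8)*255
sub=m[150:178,266:322];n,l,st,ce=cv2.connectedComponentsWithStats(sub)
i=1+np.argmax(st[1:,4]);print('paddle px',ce[i]+[266,150],st[i]+[266,150,0,0,0])
z=c['z_map'];print('zmap',z[164,294],z[180,225])
# 3D paddle from z_map
def wdep(u,v_):
    zz=float(z[int(v_),int(u)]);a=wray(c,u,v_,0);e=c['p']+R.from_quat(c['q']).apply(np.array(c['mount'])[:3,3])
    f=R.from_quat(c['q']).apply(np.array(c['mount'])[:3,:3]@[0,0,-1.]);d=(a-e)/np.dot(a-e,f);return e+d*zz
for u,v_ in [(294,164),(280,164),(308,163),(294,159),(294,168),(293,121),(275,121),(276,140)]:
    w=wdep(u,v_);print((u,v_),w.round(4),((w[:2]-t)@M*1e3).round(1))
E
```

```text
hand -2.367596776775105 [ 0.4686757  -0.20231562] [[-0.6 -0.6]
 [ 1.4  0.9]
 [-0.8  1.3]
 [-0.1 -1.6]]
13 [np.int64(6), np.int64(6), np.int64(6), np.int64(5), np.int64(4), np.int64(3), np.int64(2), np.int64(2), np.int64(2), np.int64(4), np.int64(5), np.int64(6), np.int64(2)]
[13.9 57.5] [13.5 50.5] [13.6 41.2] [-8.9 -9.6] [-13.  -28.2] 
top -1.1946216067832323 [ 0.46715491 -0.20238217] [[ 0.7  1.7]
 [-0.4  0.5]
 [ 0.4 -0.5]
 [-0.7 -1.7]]Traceback (most recent call last):
  File "<stdin>", line 24, in <module>
    return _wrapfunc(a, 'argmax', axis=axis, out=out, **kwds)
    return bound(*args, **kwds)
ValueError: attempt to get argmax of an empty sequence
```

```bash
cat >> h.py <<'E'
def wdep(c,u,v):
    zz=float(c['z_map'][int(v),int(u)]);a=wray(c,u,v,0);e=c['p']+R.from_quat(c['q']).apply(np.array(c['mount'])[:3,3])
    f=R.from_quat(c['q']).apply(np.array(c['mount'])[:3,:3]@[0,0,-1.]);return e+(a-e)/np.dot(a-e,f)*zz
E
python3 - <<'E'
from h import *
c=cam('w2');t=np.array([.4685,-.2023]);th=np.radians(-2);M=np.array([[np.cos(th),-np.sin(th)],[np.sin(th),np.cos(th)]])
for u,v_ in [(294,164),(280,164),(308,163),(294,159),(294,168),(293,120),(275,121),(276,140),(317,140),(225,140),(300,210),(192,180),(48,212),(36,218),(75,182)]:
    w=wdep(c,u,v_);print((u,v_),c['color'][v_,u],w.round(4),((w[:2]-t)@M*1e3).round(1))
E
```

```text
(294, 164) [65 64 54] [ 0.4943 -0.2408  0.0599] [ 27.2 -37.6]
(280, 164) [68 63 55] [ 0.4945 -0.2271  0.0607] [ 26.8 -23.9]
(308, 163) [67 63 56] [ 0.4953 -0.2546  0.0594] [ 28.6 -51.4]
(294, 159) [67 63 54] [ 0.4987 -0.241   0.0563] [ 31.6 -37.6]
(294, 168) [69 66 56] [ 0.491  -0.2407  0.0633] [ 23.8 -37.6]
(293, 120) [202 200 197] [ 0.5348 -0.2424  0.0052] [ 67.7 -37.8]
(275, 121) [154 149 144] [ 0.5347 -0.2223  0.0253] [ 66.9 -17.7]
(276, 140) [161 151 146] [ 0.5159 -0.2233  0.0409] [ 48.1 -19.3]
(317, 140) [207 197 194] [ 0.5137 -0.2682  0.0183] [ 47.4 -64.3]
(225, 140) [181 153 107] [ 0.514  -0.1668  0.0158] [44.2 37.1]
(300, 210) [238 235 176] [ 0.4319 -0.2509  0.0162] [-34.9 -49.8]
(192, 180) [145 144 138] [ 0.4694 -0.1266  0.0178] [-1.8 75.7]
(48, 212) [41 42 39] [0.4569 0.0284 0.0925] [-19.6 230.1]
(36, 218) [88 85 83] [0.4568 0.0315 0.1116] [-19.8 233.2]
(75, 182) [57 43 31] [0.4748 0.0274 0.0299] [ -1.7 229.8]
```

Jig: centre about (0.4685, -0.2023), yaw about -2°. The bail is at about 0.73 rad. The paddle's upper face is at (0.494,-0.2405,0.060) and will come down to about (0.479,-0.240,0.028). Going to press.

Call:
{"method": "step_arm", "body": {
  "commands": [
    {"gripper":1,"x":2,"y":2,"z":15,"spin":0},
    {"gripper":1,"x":2,"y":2,"z":15,"spin":0},
    {"gripper":1,"x":2,"y":2,"z":15,"spin":0},
    {"gripper":1,"x":2,"y":2,"z":15,"spin":0},
    {"gripper":1,"x":2,"y":2,"z":15,"spin":0},
    {"gripper":1,"x":2,"y":2,"z":15,"spin":0},
    {"gripper":1,"x":1,"y":2,"z":15,"spin":0},
    {"gripper":1,"x":1,"y":2,"z":15,"spin":0},
    {"gripper":1,"x":0,"y":1,"z":15,"spin":0},
    {"gripper":1,"x":0,"y":0,"z":15,"spin":0}
  ]
}}

```text
time: 3.2
eef_pos: [0.4836, -0.2401, 0.0941]
tcp_rot: [1.0, -0.003, 0.0, 0.0]
contact_force: [-0.7, 0.6, -0.4]
opening: -0.001
finger_force: 0.0
```

Call:
{"method": "step_arm", "body": {
  "commands": [
    {"gripper":1,"x":0,"y":0,"z":6,"spin":0},
    {"gripper":1,"x":-1,"y":0,"z":5,"spin":0},
    {"gripper":1,"x":0,"y":0,"z":5,"spin":0},
    {"gripper":1,"x":-1,"y":0,"z":5,"spin":0},
    {"gripper":1,"x":-1,"y":0,"z":5,"spin":0},
    {"gripper":1,"x":-1,"y":0,"z":5,"spin":0},
    {"gripper":1,"x":-1,"y":0,"z":5,"spin":0},
    {"gripper":1,"x":0,"y":0,"z":5,"spin":0},
    {"gripper":1,"x":0,"y":0,"z":4,"spin":0},
    {"gripper":1,"x":0,"y":0,"z":2,"spin":0}
  ]
}}

```text
time: 4.2
eef_pos: [0.4788, -0.2401, 0.0482]
tcp_rot: [1.0, -0.002, 0.0, 0.0]
contact_force: [-1.5, -0.4, 2.7]
opening: 0.003
finger_force: 0.9
```

Call:
{"method": "step_arm", "body": {
  "commands": [
    {"gripper":1,"x":0,"y":0,"z":1,"spin":0},
    {"gripper":1,"x":0,"y":0,"z":1,"spin":0},
    {"gripper":1,"x":0,"y":0,"z":1,"spin":0},
    {"gripper":1,"x":0,"y":0,"z":1,"spin":0},
    {"gripper":1,"x":0,"y":0,"z":0.5,"spin":0},
    {"gripper":1,"x":0,"y":0,"z":0.5,"spin":0},
    {"gripper":1,"x":0,"y":0,"z":0,"spin":0},
    {"gripper":1,"x":0,"y":0,"z":0,"spin":0},
    {"gripper":1,"x":0,"y":0,"z":0,"spin":0},
    {"gripper":1,"x":0,"y":0,"z":0,"spin":0}
  ]
}}

```text
time: 5.2
eef_pos: [0.4786, -0.2399, 0.0433]
tcp_rot: [1.0, -0.003, 0.0, -0.0]
contact_force: [-0.9, 0.7, 0.9]
opening: 0.002
finger_force: 0.2
```

Call:
{"method": "step_arm", "body": {
  "commands": [
    {"gripper":1,"x":0,"y":0,"z":0.5,"spin":0},
    {"gripper":1,"x":0,"y":0,"z":0.5,"spin":0},
    {"gripper":1,"x":0,"y":0,"z":0.5,"spin":0},
    {"gripper":1,"x":0,"y":0,"z":0,"spin":0},
    {"gripper":1,"x":0,"y":0,"z":0,"spin":0},
    {"gripper":1,"x":0,"y":0,"z":0,"spin":0},
    {"gripper":1,"x":0,"y":0,"z":0,"spin":0},
    {"gripper":1,"x":0,"y":0,"z":0,"spin":0},
    {"gripper":1,"x":0,"y":0,"z":0,"spin":0},
    {"gripper":1,"x":0,"y":0,"z":0,"spin":0}
  ]
}}

```text
time: 6.2
eef_pos: [0.4785, -0.24, 0.042]
tcp_rot: [1.0, -0.003, -0.0, -0.0]
contact_force: [-1.6, 0.7, 5.1]
opening: -0.0
finger_force: 2.3
```

Call:
{"method": "step_arm", "body": {
  "commands": [
    {"gripper":1,"x":0,"y":0,"z":-40,"spin":0},
    {"gripper":1,"x":0,"y":0,"z":-50,"spin":0},
    {"gripper":-1,"x":0,"y":-20,"z":-50,"spin":0},
    {"gripper":-1,"x":-4,"y":-40,"z":-50,"spin":0},
    {"gripper":-1,"x":-4,"y":-45,"z":-10,"spin":0},
    {"gripper":-1,"x":-4,"y":-45,"z":0,"spin":0},
    {"gripper":-1,"x":-4,"y":-45,"z":0,"spin":0},
    {"gripper":-1,"x":-4,"y":-40,"z":0,"spin":0},
    {"gripper":-1,"x":-4,"y":-38,"z":0,"spin":0},
    {"gripper":-1,"x":0,"y":0,"z":0,"spin":0}
  ]
}}

```text
time: 7.2
eef_pos: [0.4559, 0.0265, 0.2264]
tcp_rot: [1.0, 0.0, -0.0, -0.001]
contact_force: [0.5, 0.2, 0.1]
opening: 0.998
finger_force: 0.0
```

```bash
python3 -c "
from h import *
snap('w3')"
```

```text
p [0.4559 0.0265 0.2264] heading deg 0.02 tilt 0.09 t 7.2 F [0.46 0.15 0.1 ] open 0.9984942204601843
```

View pics/w3.png

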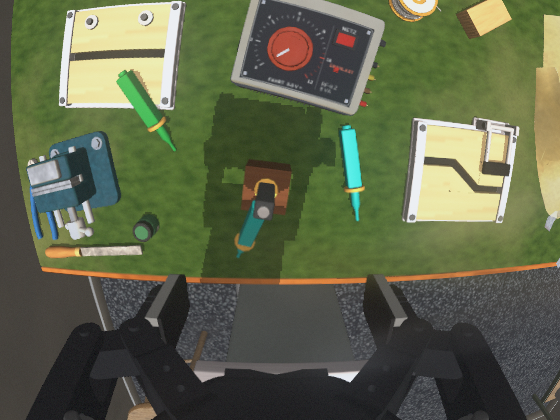

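Wrist view: bail is down (paddle at (495,168)). The stand is at (267,185), the collar at (265,190) and the handle's top knob at (263,212). I'll enlarge to get the handle's centre and yaw.

Run:
```python
from h import *
c=cam('w3')
im=cv2.cvtColor(c['color'],cv2.COLOR_RGB2BGR)[150:250,215:315]
im=cv2.convertScaleAbs(im,alpha=1.8,beta=20)
cv2.imwrite('pics/crop3.png',cv2.resize(im,(600,600),interpolation=cv2.INTER_CUBIC))
print(wray(c,263,212,.108),wray(c,267,185,.04))
for z in (.112,.108): print(wproj(c,[.455,.034,z]))
```

```text
[0.4540093 0.0369701 0.108    ] [0.45902759 0.03562912 0.04      ]
(np.float64(266.53508770150927), np.float64(212.475526936607))
(np.float64(266.6807595073755), np.float64(210.84018110403642))
```

View pics/crop3.png

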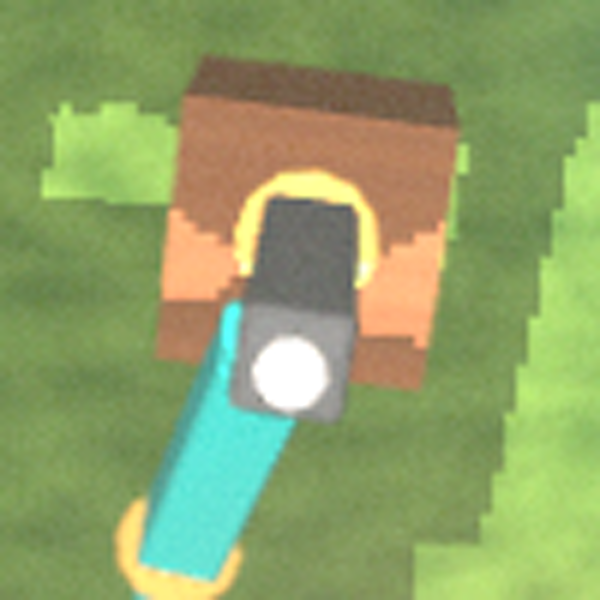

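Run:
```python
from h import *
c=cam('w3')
def quad(Q,z):
    W=np.array([wray(c,215+(x+.5)/6-.5,150+(y+.5)/6-.5,z) for x,y in Q]);o=W.mean(0)
    a=[np.degrees(np.arctan2(*(W[i]-W[j])[[1,0]])) for i,j in((0,3),(1,2))]
    b=[np.degrees(np.arctan2(*(W[i]-W[j])[[1,0]]))-90 for i,j in((0,1),(3,2))]
    print(o.round(4),'yaw',np.round(a+b,1),'size',np.linalg.norm(W[0]-W[1]),np.linalg.norm(W[0]-W[3]))
quad([(245,305),(357,318),(340,422),(230,408)],.108)
quad([(185,97),(458,130),(422,390),(157,357)],.040)
```

```text
[0.4555 0.0366 0.108 ] yaw [-9.  -8.9 -6.9 -7.6] size 0.014955609459823075 0.014721089412255306
[0.4533 0.0372 0.04  ] yaw [-7.5 -6.9 -7.1 -7.4] size 0.04524788414488233 0.045498838415234194
```

Call:
{"method": "step_arm", "body": {
  "commands": [
    {"gripper":-1,"x":0,"y":0,"z":0,"spin":7.5},
    {"gripper":-1,"x":-1,"y":-5,"z":20,"spin":0},
    {"gripper":-1,"x":-1,"y":-5,"z":20,"spin":0},
    {"gripper":-1,"x":-0.7,"y":0,"z":20,"spin":0},
    {"gripper":-1,"x":0,"y":0,"z":20,"spin":0},
    {"gripper":-1,"x":0,"y":0,"z":20,"spin":0},
    {"gripper":-1,"x":0,"y":0,"z":18,"spin":0},
    {"gripper":-1,"x":0,"y":0,"z":15,"spin":0},
    {"gripper":-1,"x":0,"y":0,"z":12,"spin":0},
    {"gripper":-1,"x":0,"y":0,"z":8,"spin":0}
  ]
}}

```text
time: 8.25
eef_pos: [0.4552, 0.0324, 0.073]
tcp_rot: [0.998, -0.069, -0.001, 0.0]
contact_force: [0.8, 0.3, -0.1]
opening: 1.002
finger_force: 0.0
```

Call:
{"method": "step_arm", "body": {
  "commands": [
    {"gripper":-0.3,"x":0,"y":0,"z":0,"spin":0},
    {"gripper":0,"x":0,"y":0,"z":0,"spin":0},
    {"gripper":0.2,"x":0,"y":0,"z":0,"spin":0},
    {"gripper":0.4,"x":0,"y":0,"z":0,"spin":0},
    {"gripper":0.5,"x":0,"y":0,"z":0,"spin":0},
    {"gripper":0.6,"x":0,"y":0,"z":0,"spin":0},
    {"gripper":0.8,"x":0,"y":0,"z":0,"spin":0},
    {"gripper":1,"x":0,"y":0,"z":0,"spin":0},
    {"gripper":1,"x":0,"y":0,"z":0,"spin":0},
    {"gripper":1,"x":0,"y":0,"z":0,"spin":0}
  ],
  "force": 40
}}

```text
time: 9.25
eef_pos: [0.4553, 0.0343, 0.0743]
tcp_rot: [0.998, -0.068, -0.0, -0.001]
contact_force: [-1.4, 5.2, 1.7]
opening: 0.18
finger_force: 40.6
```

Call:
{"method": "step_arm", "body": {
  "commands": [
    {"gripper":1,"x":0,"y":-1,"z":0,"spin":0},
    {"gripper":1,"x":0,"y":-1,"z":0,"spin":0},
    {"gripper":1,"x":0,"y":0,"z":0,"spin":0},
    {"gripper":1,"x":0,"y":0,"z":0,"spin":0},
    {"gripper":1,"x":0,"y":0,"z":0,"spin":0},
    {"gripper":1,"x":0,"y":0,"z":0,"spin":0},
    {"gripper":1,"x":0,"y":0,"z":0,"spin":0},
    {"gripper":1,"x":0,"y":0,"z":0,"spin":0},
    {"gripper":1,"x":0,"y":0,"z":0,"spin":0},
    {"gripper":1,"x":0,"y":0,"z":0,"spin":0}
  ]
}}

```text
time: 10.25
eef_pos: [0.4559, 0.035, 0.0743]
tcp_rot: [0.998, -0.068, 0.0, 0.0]
contact_force: [-0.3, -1.7, 0.9]
opening: 0.185
finger_force: 40.5
```

Call:
{"method": "step_arm", "body": {
  "commands": [
    {"gripper":1,"x":0,"y":0,"z":-5,"spin":0},
    {"gripper":1,"x":0,"y":0,"z":-10,"spin":0},
    {"gripper":1,"x":0,"y":0,"z":-15,"spin":0},
    {"gripper":1,"x":0,"y":0,"z":-15,"spin":0},
    {"gripper":1,"x":0,"y":0,"z":-15,"spin":0},
    {"gripper":1,"x":0,"y":0,"z":-15,"spin":0},
    {"gripper":1,"x":0,"y":0,"z":-15,"spin":0},
    {"gripper":1,"x":0,"y":0,"z":-15,"spin":0},
    {"gripper":1,"x":0,"y":0,"z":-15,"spin":0},
    {"gripper":1,"x":0,"y":0,"z":0,"spin":0}
  ]
}}

```text
time: 11.25
eef_pos: [0.4573, 0.0351, 0.1973]
tcp_rot: [0.998, -0.068, 0.003, 0.0]
contact_force: [-0.2, -0.5, -0.4]
opening: 0.183
finger_force: 40.2
```

Run:
```python
from h import *
c=snap('w4')
from plant import read_camera
s=read_camera('side');pickle.dump(s,open('side4.pkl','wb'))
t=read_camera('top');pickle.dump(t,open('top4.pkl','wb'))
b=lambda im:cv2.cvtColor(im,cv2.COLOR_RGB2BGR)
A=cv2.convertScaleAbs(cv2.resize(b(c['color'][150:300,200:350]),(400,400)),alpha=1.6,beta=15)
B=cv2.resize(b(s['color'][60:260,170:370]),(400,400))
cv2.imwrite('pics/c4.png',np.hstack([A,B]))
T=R.from_quat(c['q'])
for d in (-.064,0.04,.079):print(d,wproj(c,c['p']+T.apply([0,0,d-.0])))
```

```text
p [0.4573 0.0351 0.1973] heading deg -7.78 tilt 0.35 t 11.25 F [-0.17 -0.47 -0.43] open 0.18276886885850843
-0.064 (np.float64(275.000993672215), np.float64(400.6323637813672))
0.04 (np.float64(275.4888612816632), np.float64(253.40461994666006))
0.079 (np.float64(275.57379895687905), np.float64(228.2005449800999))
```

View pics/c4.png

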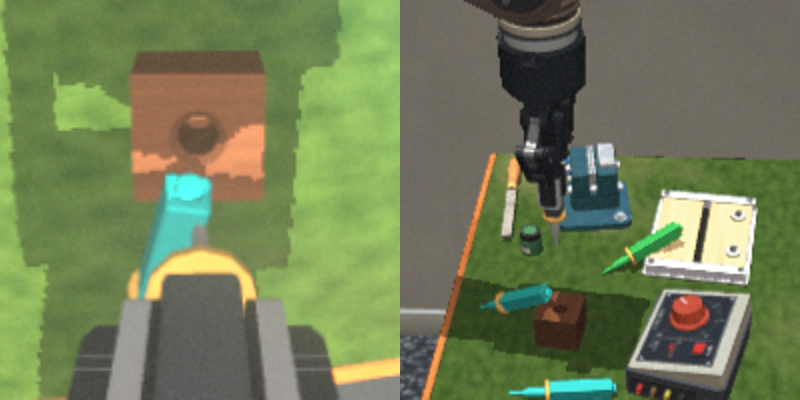

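Run:
```python
from h import *
c=cam('w4');T=R.from_quat(c['q'])
for x in (-.003,0,.003):print(x,wproj(c,c['p']+T.apply([x,0,.0703])))
im=c['color'][222:262,264:288].astype(int)
for r in range(4,22): print(222+r,im[r].sum(1)//3)
# stand hole
h=[wray(c,200+(197+.5)*.375,150+(132)*.375,.04)];print(h)
```

```text
-0.003 (np.float64(275.55538640609325), np.float64(237.246362101622))
0 (np.float64(275.5572569492137), np.float64(233.0997894775464))
0.003 (np.float64(275.5591655479728), np.float64(228.9082909778193))
226 [92 95 95 93 92 90 89 86 91 91 88 91 91 88 84 64 54 54 54 58 58 59 57 59]
227 [105 104 102 100  99  98  94  94  92  92  93  93  91  92  84  64  54  53
  54  56  60  59  60  59]
228 [110 111 108 106 106 107 105 105 103 101 101  99  97  93  85  63  53  54
  57  57  58  58  58  58]
229 [ 96  99 100 100 100 104 105 108 107 109 108 109 105 102  89  65  55  57
  55  56  57  58  58  60]
230 [94 90 90 91 92 92 90 93 95 98 97 97 98 96 81 62 53 56 57 58 55 59 58 55]
231 [90 91 89 91 90 91 90 89 90 90 89 90 88 86 67 55 54 55 57 57 54 57 56 58]
232 [90 90 89 88 92 90 89 89 91 90 90 91 90 82 61 55 56 55 56 53 56 53 56 55]
233 [90 92 91 89 88 91 91 89 91 90 88 90 87 74 58 54 56 56 56 54 56 57 54 55]
234 [90 94 91 87 91 90 90 90 89 86 85 88 83 65 57 54 54 55 55 54 55 56 56 54]
235 [94 90 88 92 90 89 91 92 82 78 83 81 80 64 56 54 58 54 54 55 54 55 55 57]
236 [92 92 91 90 91 89 89 88 80 77 78 80 80 69 55 56 55 59 57 56 55 55 55 55]
237 [90 91 91 91 92 89 90 84 78 77 79 79 77 72 59 54 55 57 56 61 57 59 56 56]
238 [92 90 91 89 91 88 91 86 76 76 77 77 78 73 60 57 58 57 56 57 58 58 55 59]
239 [90 88 90 91 89 89 89 85 76 75 76 77 76 74 60 58 57 57 57 59 58 57 59 58]
240 [90 88 90 89 91 89 92 85 74 72 74 77 75 72 61 57 60 56 56 57 59 61 62 60]
241 [90 90 90 90 90 91 91 86 74 74 75 78 76 73 66 57 56 58 59 59 57 58 58 60]
242 [91 90 88 90 86 89 89 85 75 76 77 78 74 77 73 65 62 61 60 58 58 60 59 60]
243 [86 88 89 90 79 81 75 77 78 81 82 88 83 80 80 76 74 69 67 66 64 62 56 60]
[array([0.4553605 , 0.03691435, 0.04      ])]
```

The turquoise and green decoys have toppled over by themselves onto the bench and don't matter. The probe is held straight, with its tip about 2.5 mm to tool −x of the tool axis. Moving above joint_0.

Call:
{"method": "step_arm", "body": {
  "commands": [
    {"gripper":1,"x":2,"y":15,"z":0,"spin":0},
    {"gripper":1,"x":4,"y":30,"z":0,"spin":0},
    {"gripper":1,"x":4,"y":35,"z":0,"spin":0},
    {"gripper":1,"x":4,"y":35,"z":0,"spin":0},
    {"gripper":1,"x":4,"y":35,"z":0,"spin":0},
    {"gripper":1,"x":4,"y":35,"z":0,"spin":0},
    {"gripper":1,"x":4,"y":35,"z":0,"spin":0},
    {"gripper":1,"x":4,"y":30,"z":0,"spin":0},
    {"gripper":1,"x":4,"y":25,"z":0,"spin":0},
    {"gripper":1,"x":2,"y":14,"z":0,"spin":0}
  ]
}}

```text
time: 12.4
eef_pos: [0.4516, -0.2575, 0.193]
tcp_rot: [0.998, -0.069, -0.001, -0.001]
contact_force: [0.4, -1.3, -1.7]
opening: 0.183
finger_force: 40.2
```

Call:
{"method": "step_arm", "body": {
  "commands": [
    {"gripper":1,"x":0,"y":0,"z":10,"spin":0},
    {"gripper":1,"x":0,"y":0,"z":15,"spin":0},
    {"gripper":1,"x":0,"y":0,"z":15,"spin":0},
    {"gripper":1,"x":0,"y":0,"z":15,"spin":0},
    {"gripper":1,"x":0,"y":0,"z":15,"spin":0},
    {"gripper":1,"x":0,"y":0,"z":10,"spin":0},
    {"gripper":1,"x":0,"y":0,"z":5,"spin":0},
    {"gripper":1,"x":0,"y":0,"z":0,"spin":0},
    {"gripper":1,"x":0,"y":0,"z":0,"spin":0},
    {"gripper":1,"x":0,"y":0,"z":0,"spin":0}
  ]
}}

```text
time: 13.4
eef_pos: [0.4527, -0.2566, 0.1101]
tcp_rot: [0.998, -0.068, 0.001, 0.001]
contact_force: [-0.5, 0.0, -0.2]
opening: 0.18
finger_force: 40.2
```

Run:
```python
from h import *
c=snap('w5')
b=cv2.cvtColor(c['color'],cv2.COLOR_RGB2BGR)[140:290,180:380]
cv2.imwrite('pics/c5.png',cv2.resize(cv2.convertScaleAbs(b,alpha=1.3,beta=10),(800,600),interpolation=cv2.INTER_CUBIC))
```

```text
p [ 0.4527 -0.2566  0.1101] heading deg -7.8 tilt 0.11 t 13.4 F [-0.45  0.02 -0.22] open 0.1800976787177602
```

View pics/c5.png

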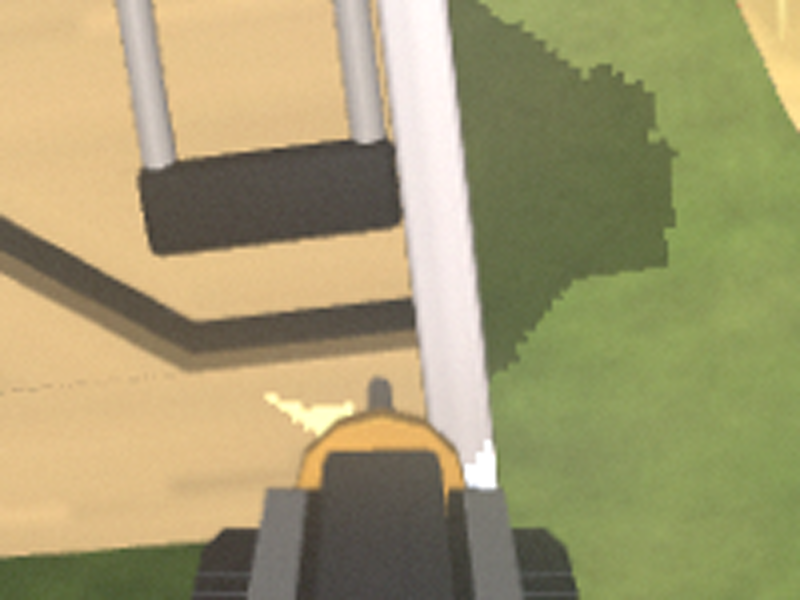

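The tip is at crop (379,~389). The joint's edges run (195,325)→(413,300) on the +x side and (190,370)→(420,347) on the −x side, the first bend is at crop (192,347), and the rail's inner edge is at about crop x=417. The bail is down.

Run:
```python
from h import *
c=cam('w5')
f=lambda x,y,z:wray(c,180+(x+.5)/4-.5,140+(y+.5)/4-.5,z)[:2]
a=f(195,325,.016);b=f(190,370,.016);e1=f(413,300,.016);e2=f(420,347,.016)
t=np.array([.4685,-.2023])
b1=(a+b)/2;e=(e1+e2)/2
far=[f(0,217,.016),f(0,258,.016)]
print('widths',np.linalg.norm(a-b),np.linalg.norm(e1-e2));print('bend1',b1,'end',e,'len',np.linalg.norm(b1-e))
th=np.degrees(np.arctan2(*(b1-e)[::-1]))-90;print('yaw',th)
tip=f(379,389,.0398);tip2=c['p'][:2]+R.from_quat(c['q']).apply([-.0025,-.0006,0])[:2];print('tip img',tip,'tip est',tip2,'tcp',c['p'])
for y in (th,-2.):
    r=np.radians(y);M=np.array([[np.cos(r),-np.sin(r)],[np.sin(r),np.cos(r)]]);J0=b1+M@[0,-.034];print(y,'J0',J0,'jig from bend',b1-M@[-.015,-.020])
T=R.from_quat(c['q'])
d=T.inv().apply([*(J0-tip),0])*1e3;print('move tool mm',d)
```

```text
widths 0.009093409955186336 0.009279234643542687
bend1 [ 0.45285677 -0.22083952] end [ 0.45200898 -0.26258455] len 0.04175362917252046
yaw -1.1634482333901133
tip img [ 0.45022477 -0.2554991 ] tip est [ 0.45033733 -0.25562968] tcp [ 0.45273283 -0.25656324  0.1101306 ]
-1.1634482333901133 J0 [ 0.45216641 -0.25483252] jig from bend [ 0.46825977 -0.20114822]
-2.0 J0 [ 0.45167018 -0.25481881] jig from bend [ 0.46854562 -0.2013752 ]
move tool mm [ 1.33978253e+00 -8.70056467e-01  1.23073279e-03]
```

Call:
{"method": "step_arm", "body": {
  "commands": [
    {"gripper":1,"x":0.7,"y":-0.3,"z":2,"spin":0},
    {"gripper":1,"x":0.7,"y":-0.2,"z":3,"spin":0},
    {"gripper":1,"x":0,"y":0,"z":3,"spin":0},
    {"gripper":1,"x":0,"y":0,"z":3,"spin":0},
    {"gripper":1,"x":0,"y":0,"z":3,"spin":0},
    {"gripper":1,"x":0,"y":0,"z":3,"spin":0},
    {"gripper":1,"x":0,"y":0,"z":2,"spin":0},
    {"gripper":1,"x":0,"y":0,"z":1,"spin":0},
    {"gripper":1,"x":0,"y":0,"z":0,"spin":0},
    {"gripper":1,"x":0,"y":0,"z":0,"spin":0}
  ]
}}

```text
time: 14.45
eef_pos: [0.4537, -0.2558, 0.0893]
tcp_rot: [0.998, -0.068, 0.0, 0.0]
contact_force: [-0.3, -0.1, -0.5]
opening: 0.183
finger_force: 40.2
```

Call:
{"method": "step_arm", "body": {
  "commands": [
    {"gripper":1,"x":0,"y":0,"z":1,"spin":0},
    {"gripper":1,"x":0,"y":0,"z":1.5,"spin":0},
    {"gripper":1,"x":0,"y":0,"z":1.5,"spin":0},
    {"gripper":1,"x":0,"y":0,"z":1.5,"spin":0},
    {"gripper":1,"x":0,"y":0,"z":1.5,"spin":0},
    {"gripper":1,"x":0,"y":0,"z":1.5,"spin":0},
    {"gripper":1,"x":0,"y":0,"z":1,"spin":0},
    {"gripper":1,"x":0,"y":0,"z":0.5,"spin":0},
    {"gripper":1,"x":0,"y":0,"z":0,"spin":0},
    {"gripper":1,"x":0,"y":0,"z":0,"spin":0}
  ]
}}

```text
time: 15.45
eef_pos: [0.4537, -0.2558, 0.0793]
tcp_rot: [0.998, -0.068, 0.0, 0.0]
contact_force: [0.2, 0.3, 0.1]
opening: 0.185
finger_force: 40.2
```

Call:
{"method": "step_arm", "body": {
  "commands": [
    {"gripper":1,"x":-0.1,"y":-1,"z":0,"spin":0},
    {"gripper":1,"x":-0.2,"y":-2,"z":0,"spin":0},
    {"gripper":1,"x":-0.2,"y":-2,"z":0,"spin":0},
    {"gripper":1,"x":-0.2,"y":-2,"z":0,"spin":0},
    {"gripper":1,"x":-0.2,"y":-2,"z":0,"spin":0},
    {"gripper":1,"x":-0.2,"y":-2,"z":0,"spin":0},
    {"gripper":1,"x":-0.2,"y":-2,"z":0,"spin":0},
    {"gripper":1,"x":-0.2,"y":-2,"z":0,"spin":0},
    {"gripper":1,"x":-0.2,"y":-2,"z":0,"spin":0},
    {"gripper":1,"x":-0.2,"y":-2,"z":0,"spin":0}
  ]
}}

```text
time: 16.45
eef_pos: [0.4544, -0.2365, 0.0792]
tcp_rot: [0.998, -0.068, 0.0, 0.0]
contact_force: [-0.1, 0.3, -0.1]
opening: 0.184
finger_force: 40.2
```

Call:
{"method": "step_arm", "body": {
  "commands": [
    {"gripper":1,"x":-0.15,"y":-2,"z":0,"spin":0},
    {"gripper":1,"x":-0.15,"y":-2,"z":0,"spin":0},
    {"gripper":1,"x":-0.15,"y":-2,"z":0,"spin":0},
    {"gripper":1,"x":-0.15,"y":-2,"z":0,"spin":0},
    {"gripper":1,"x":-0.15,"y":-2,"z":0,"spin":0},
    {"gripper":1,"x":-0.15,"y":-2,"z":0,"spin":0},
    {"gripper":1,"x":-0.15,"y":-2,"z":0,"spin":0},
    {"gripper":1,"x":0.1,"y":-1,"z":0,"spin":0},
    {"gripper":1,"x":1,"y":-1.7,"z":0,"spin":0},
    {"gripper":1,"x":1,"y":-1.7,"z":0,"spin":0}
  ]
}}

```text
time: 17.45
eef_pos: [0.458, -0.2185, 0.0793]
tcp_rot: [0.998, -0.068, 0.0, 0.0]
contact_force: [0.5, 0.2, -1.8]
opening: 0.185
finger_force: 40.2
```

Call:
{"method": "step_arm", "body": {
  "commands": [
    {"gripper":1,"x":1,"y":-1.7,"z":0,"spin":0},
    {"gripper":1,"x":1,"y":-1.7,"z":0,"spin":0},
    {"gripper":1,"x":1,"y":-1.7,"z":0,"spin":0},
    {"gripper":1,"x":1,"y":-1.7,"z":0,"spin":0},
    {"gripper":1,"x":1,"y":-1.7,"z":0,"spin":0},
    {"gripper":1,"x":1,"y":-1.7,"z":0,"spin":0},
    {"gripper":1,"x":1,"y":-1.7,"z":0,"spin":0},
    {"gripper":1,"x":1,"y":-1.7,"z":0,"spin":0},
    {"gripper":1,"x":1,"y":-1.7,"z":0,"spin":0},
    {"gripper":1,"x":1,"y":-1.7,"z":0,"spin":0}
  ]
}}

```text
time: 18.45
eef_pos: [0.4702, -0.203, 0.0792]
tcp_rot: [0.998, -0.068, -0.0, -0.0]
contact_force: [0.5, -0.1, -0.4]
opening: 0.182
finger_force: 40.2
```

Call:
{"method": "step_arm", "body": {
  "commands": [
    {"gripper":1,"x":1,"y":-1.7,"z":0,"spin":0},
    {"gripper":1,"x":1,"y":-1.7,"z":0,"spin":0},
    {"gripper":1,"x":1,"y":-1.7,"z":0,"spin":0},
    {"gripper":1,"x":1,"y":-1.7,"z":0,"spin":0},
    {"gripper":1,"x":1,"y":-1.7,"z":0,"spin":0},
    {"gripper":1,"x":1,"y":-1.7,"z":0,"spin":0},
    {"gripper":1,"x":1,"y":-1.7,"z":0,"spin":0},
    {"gripper":1,"x":1,"y":-1.7,"z":0,"spin":0},
    {"gripper":1,"x":1,"y":-1.7,"z":0,"spin":0},
    {"gripper":1,"x":1,"y":-1.7,"z":0,"spin":0}
  ]
}}

```text
time: 19.45
eef_pos: [0.4824, -0.1875, 0.0792]
tcp_rot: [0.998, -0.068, -0.0, 0.0]
contact_force: [0.0, 0.8, 0.2]
opening: 0.181
finger_force: 40.2
```

Call:
{"method": "step_arm", "body": {
  "commands": [
    {"gripper":1,"x":1,"y":-1.7,"z":0,"spin":0},
    {"gripper":1,"x":1,"y":-1.7,"z":0,"spin":0},
    {"gripper":1,"x":1,"y":-1.7,"z":0,"spin":0},
    {"gripper":1,"x":-0.1,"y":-2,"z":0,"spin":0},
    {"gripper":1,"x":-0.2,"y":-2,"z":0,"spin":0},
    {"gripper":1,"x":-0.2,"y":-2,"z":0,"spin":0},
    {"gripper":1,"x":-0.2,"y":-2,"z":0,"spin":0},
    {"gripper":1,"x":-0.2,"y":-2,"z":0,"spin":0},
    {"gripper":1,"x":-0.2,"y":-2,"z":0,"spin":0},
    {"gripper":1,"x":-0.2,"y":-2,"z":0,"spin":0}
  ]
}}

```text
time: 20.45
eef_pos: [0.4866, -0.1687, 0.0792]
tcp_rot: [0.998, -0.068, 0.0, -0.0]
contact_force: [-0.2, -0.2, -0.4]
opening: 0.181
finger_force: 40.2
```

Call:
{"method": "step_arm", "body": {
  "commands": [
    {"gripper":1,"x":-0.2,"y":-2,"z":0,"spin":0},
    {"gripper":1,"x":-0.2,"y":-2,"z":0,"spin":0},
    {"gripper":1,"x":-0.2,"y":-2,"z":0,"spin":0},
    {"gripper":1,"x":-0.2,"y":-2,"z":0,"spin":0},
    {"gripper":1,"x":-0.2,"y":-2,"z":0,"spin":0},
    {"gripper":1,"x":-0.2,"y":-2,"z":0,"spin":0},
    {"gripper":1,"x":-0.2,"y":-2,"z":0,"spin":0},
    {"gripper":1,"x":-0.2,"y":-2,"z":0,"spin":0},
    {"gripper":1,"x":-0.2,"y":-2,"z":0,"spin":0},
    {"gripper":1,"x":-0.2,"y":-2,"z":0,"spin":0}
  ]
}}

```text
time: 21.45
eef_pos: [0.4873, -0.1487, 0.0792]
tcp_rot: [0.998, -0.068, 0.0, 0.0]
contact_force: [0.1, -0.9, -1.4]
opening: 0.181
finger_force: 40.2
```

Call:
{"method": "step_arm", "body": {
  "commands": [
    {"gripper":1,"x":0,"y":-1,"z":0,"spin":0},
    {"gripper":1,"x":0,"y":0,"z":0,"spin":0},
    {"gripper":1,"x":0,"y":0,"z":-1,"spin":0},
    {"gripper":1,"x":0,"y":0,"z":-2,"spin":0},
    {"gripper":1,"x":0,"y":0,"z":-2,"spin":0},
    {"gripper":1,"x":0,"y":0,"z":-2,"spin":0},
    {"gripper":1,"x":0,"y":0,"z":-2,"spin":0},
    {"gripper":1,"x":0,"y":0,"z":-2,"spin":0},
    {"gripper":1,"x":0,"y":0,"z":-2,"spin":0},
    {"gripper":1,"x":0,"y":0,"z":-2,"spin":0}
  ]
}}

```text
time: 22.45
eef_pos: [0.4874, -0.1478, 0.0944]
tcp_rot: [0.998, -0.068, 0.0, -0.0]
contact_force: [0.1, 0.1, -0.7]
opening: 0.179
finger_force: 40.2
```

Call:
{"method": "step_arm", "body": {
  "commands": [
    {"gripper":1,"x":0,"y":0,"z":-10,"spin":0},
    {"gripper":1,"x":0,"y":0,"z":-15,"spin":0},
    {"gripper":1,"x":0,"y":0,"z":-15,"spin":0},
    {"gripper":1,"x":-3,"y":-10,"z":-15,"spin":0},
    {"gripper":1,"x":-5,"y":-15,"z":0,"spin":0},
    {"gripper":1,"x":-5,"y":-15,"z":0,"spin":0},
    {"gripper":1,"x":-5,"y":-15,"z":0,"spin":0},
    {"gripper":1,"x":-5,"y":-15,"z":0,"spin":0},
    {"gripper":1,"x":-5,"y":-15,"z":0,"spin":0},
    {"gripper":1,"x":-5,"y":-15,"z":0,"spin":0}
  ]
}}

```text
time: 23.45
eef_pos: [0.4677, -0.0427, 0.1488]
tcp_rot: [0.998, -0.068, -0.0, -0.0]
contact_force: [0.3, 0.4, -1.0]
opening: 0.182
finger_force: 40.2
```

Call:
{"method": "step_arm", "body": {
  "commands": [
    {"gripper":1,"x":-5,"y":-15,"z":0,"spin":0},
    {"gripper":1,"x":-5,"y":-15,"z":0,"spin":0},
    {"gripper":1,"x":-5,"y":-15,"z":0,"spin":0},
    {"gripper":1,"x":-4,"y":-15,"z":0,"spin":0},
    {"gripper":1,"x":-4,"y":-10,"z":0,"spin":0},
    {"gripper":1,"x":0,"y":-8,"z":0,"spin":0},
    {"gripper":1,"x":0,"y":0,"z":10,"spin":0},
    {"gripper":1,"x":0,"y":0,"z":10,"spin":0},
    {"gripper":1,"x":0,"y":0,"z":0,"spin":0},
    {"gripper":1,"x":0,"y":0,"z":0,"spin":0}
  ]
}}

```text
time: 24.45
eef_pos: [0.4557, 0.0357, 0.1284]
tcp_rot: [0.998, -0.068, -0.001, -0.0]
contact_force: [-0.3, -0.2, -0.7]
opening: 0.181
finger_force: 40.2
```

Run:
```python
from h import *
c=snap('w6')
b=cv2.cvtColor(c['color'],cv2.COLOR_RGB2BGR)[180:260,220:340]
cv2.imwrite('pics/c6.png',cv2.resize(cv2.convertScaleAbs(b,alpha=1.6,beta=15),(780,520),interpolation=cv2.INTER_CUBIC))
print(wproj(c,[.4545,.0368,.04]))
```

```text
p [0.4557 0.0357 0.1284] heading deg -7.84 tilt 0.1 t 24.45 F [-0.26 -0.19 -0.71] open 0.1814853055773889
(np.float64(274.32558167707293), np.float64(224.81431499158833))
```

View pics/c6.png

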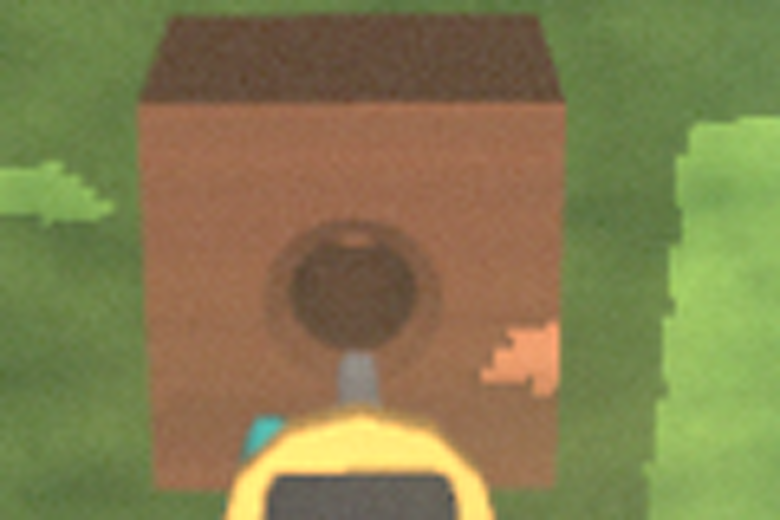

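Run:
```python
from h import *
c=cam('w6');h=wray(c,274.3,224.9,.04);t=wray(c,275.2,236.4,.0581)
print(h,t,R.from_quat(c['q']).inv().apply(np.r_[(h-t)[:2],0])*1e3)
```

```text
[0.45443717 0.0368272  0.04      ] [0.4532402  0.03630057 0.0581    ] [ 1.11395095 -0.68497628 -0.00207853]
```

Call:
{"method": "step_arm", "body": {
  "commands": [
    {"gripper":1,"x":1,"y":-0.7,"z":2,"spin":0},
    {"gripper":1,"x":0,"y":0,"z":4,"spin":0},
    {"gripper":1,"x":0,"y":0,"z":4,"spin":0},
    {"gripper":1,"x":0,"y":0,"z":4,"spin":0},
    {"gripper":1,"x":0,"y":0,"z":4,"spin":0},
    {"gripper":1,"x":0,"y":0,"z":4,"spin":0},
    {"gripper":1,"x":0,"y":0,"z":4,"spin":0},
    {"gripper":1,"x":0,"y":0,"z":4,"spin":0},
    {"gripper":1,"x":0,"y":0,"z":3,"spin":0},
    {"gripper":1,"x":0,"y":0,"z":2,"spin":0}
  ]
}}

```text
time: 25.5
eef_pos: [0.4571, 0.0367, 0.0939]
tcp_rot: [0.998, -0.068, -0.0, -0.0]
contact_force: [-0.2, -0.2, -1.0]
opening: 0.184
finger_force: 40.2
```

Call:
{"method": "step_arm", "body": {
  "commands": [
    {"gripper":1,"x":0,"y":0,"z":2,"spin":0},
    {"gripper":1,"x":0,"y":0,"z":2,"spin":0},
    {"gripper":1,"x":0,"y":0,"z":3,"spin":0},
    {"gripper":1,"x":0,"y":0,"z":3,"spin":0},
    {"gripper":1,"x":0,"y":0,"z":2,"spin":0},
    {"gripper":1,"x":0,"y":0,"z":2,"spin":0},
    {"gripper":1,"x":0,"y":0,"z":1,"spin":0},
    {"gripper":1,"x":0,"y":0,"z":1,"spin":0},
    {"gripper":1,"x":0,"y":0,"z":0,"spin":0},
    {"gripper":1,"x":0,"y":0,"z":0,"spin":0}
  ]
}}

```text
time: 26.5
eef_pos: [0.4571, 0.0367, 0.0781]
tcp_rot: [0.998, -0.068, -0.0, -0.0]
contact_force: [-1.0, 0.0, -0.2]
opening: 0.181
finger_force: 40.2
```

Call:
{"method": "step_arm", "body": {
  "commands": [
    {"gripper":1,"x":0,"y":0,"z":1,"spin":0},
    {"gripper":1,"x":0,"y":0,"z":1,"spin":0},
    {"gripper":1,"x":0,"y":0,"z":1,"spin":0},
    {"gripper":1,"x":0,"y":0,"z":0.5,"spin":0},
    {"gripper":1,"x":0,"y":0,"z":0,"spin":0},
    {"gripper":1,"x":0,"y":0,"z":0,"spin":0},
    {"gripper":1,"x":0,"y":0,"z":0,"spin":0},
    {"gripper":1,"x":0,"y":0,"z":0,"spin":0},
    {"gripper":1,"x":0,"y":0,"z":0,"spin":0},
    {"gripper":1,"x":0,"y":0,"z":0,"spin":0}
  ]
}}

```text
time: 27.5
eef_pos: [0.4571, 0.0367, 0.0747]
tcp_rot: [0.998, -0.068, -0.0, -0.0]
contact_force: [-1.5, 1.2, -0.9]
opening: 0.182
finger_force: 40.2
```

Call:
{"method": "step_arm", "body": {
  "commands": [
    {"gripper":0.5,"x":0,"y":0,"z":0,"spin":0},
    {"gripper":0.4,"x":0,"y":0,"z":0,"spin":0},
    {"gripper":0.2,"x":0,"y":0,"z":0,"spin":0},
    {"gripper":0,"x":0,"y":0,"z":0,"spin":0},
    {"gripper":-0.3,"x":0,"y":0,"z":0,"spin":0},
    {"gripper":-0.6,"x":0,"y":0,"z":0,"spin":0},
    {"gripper":-0.8,"x":0,"y":0,"z":0,"spin":0},
    {"gripper":-0.8,"x":0,"y":0,"z":0,"spin":0},
    {"gripper":-0.8,"x":0,"y":0,"z":0,"spin":0},
    {"gripper":-0.8,"x":0,"y":0,"z":0,"spin":0}
  ]
}}

```text
time: 28.5
eef_pos: [0.4572, 0.0367, 0.0747]
tcp_rot: [0.998, -0.068, -0.0, -0.0]
contact_force: [-0.3, -0.3, -0.8]
opening: 0.9
finger_force: 0.0
```

Call:
{"method": "step_arm", "body": {
  "commands": [
    {"gripper":-0.8,"x":0,"y":0,"z":-5,"spin":0},
    {"gripper":-0.8,"x":0,"y":0,"z":-10,"spin":0},
    {"gripper":-0.8,"x":0,"y":0,"z":-15,"spin":0},
    {"gripper":-0.8,"x":0,"y":0,"z":-20,"spin":0},
    {"gripper":-0.8,"x":0,"y":0,"z":-20,"spin":0},
    {"gripper":-0.8,"x":0,"y":0,"z":-20,"spin":0},
    {"gripper":-0.8,"x":0,"y":0,"z":-20,"spin":0},
    {"gripper":-0.8,"x":0,"y":0,"z":-20,"spin":0},
    {"gripper":-0.8,"x":0,"y":0,"z":-20,"spin":0},
    {"gripper":-0.8,"x":0,"y":0,"z":0,"spin":0}
  ]
}}

```text
time: 29.5
eef_pos: [0.4591, 0.0365, 0.2289]
tcp_rot: [0.998, -0.068, 0.004, 0.0]
contact_force: [0.1, 0.2, -0.1]
opening: 0.901
finger_force: 0.0
```

Run:
```python
from h import *
c=snap('w7')
from plant import read_camera
s=read_camera('side')
b=lambda im:cv2.cvtColor(im,cv2.COLOR_RGB2BGR)
A=cv2.convertScaleAbs(cv2.resize(b(c['color'][120:270,180:480]),(800,400)),alpha=1.4,beta=10)
B=cv2.resize(b(s['color'][150:225,180:330]),(400,200))
C=cv2.resize(b(s['color'][270:360,195:295]),(400,200))
cv2.imwrite('pics/c7.png',np.vstack([A,np.hstack([B,C])]))
```

```text
p [0.4591 0.0365 0.2289] heading deg -7.78 tilt 0.46 t 29.5 F [ 0.15  0.17 -0.1 ] open 0.9009844167363221
```

View pics/c7.png

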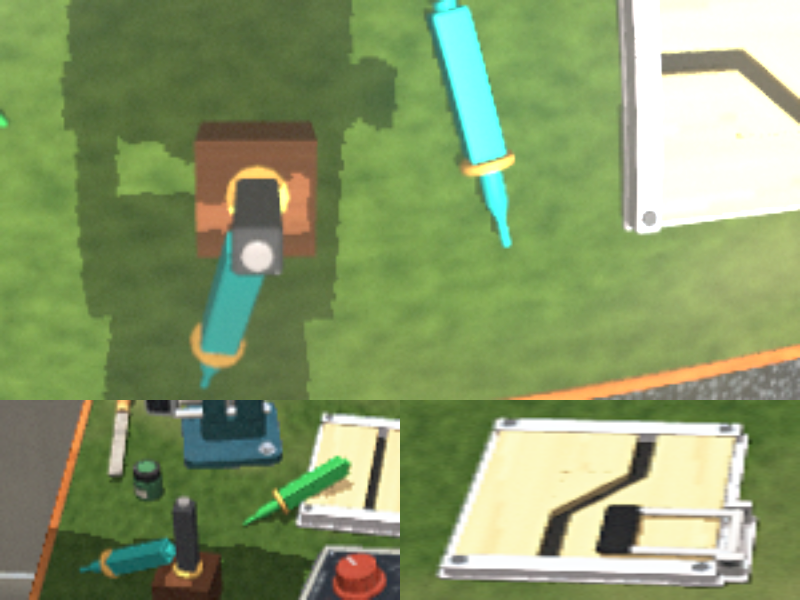

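The probe stands upright and seated, with its collar on the block (crop (257,195)). The bail lies level over the board (lower right crop), and the gripper is clear. Handing in.

```bash
python3 -c "
from plant import *
print(sign_off())"
```

```text
the job is handed in; nothing more can be done
None
```

The job is handed in at about 29.5 s: clamp pressed down, probe run along the whole cranked joint in one pass at about 2 cm/s with no force above about 2 N in the readings, and the probe back upright and seated in its stand; no verdict came back.

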